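Rack the projector lenses in order of length

ROBOT

A 6-joint arm with a two-finger parallel gripper is mounted at the origin on the work surface. World frame = base frame: x ahead of the robot, y to its left, z up, the work surface at z = 0. Lengths are in m, angles in degrees, forces in N, time in s.
With the tool pointing down it reaches from about 0.4 to 0.825 m from the base axis. Payload 7 kg.
Tool frame: the origin (TCP) lies midway between the tips of the shut fingers; the grasp point (between the pads) lies 19 mm behind it; z points along the fingers, y is the line along which they close (so a half turn about z gives the same grasp; the last joint's range is limited). The gripper opens to 88 mm and grips with 3 to 60 N. Pads are 19 mm wide; open, the fingers measure 130 mm over their backs; the gripper's body (78 mm by 193 mm) begins 47 mm behind the grasp point.
Start: joints at [82.34, 20.546, 0.682, 0, -70.136, -16.507], TCP at [0.276, 0.616, 0.227] pointing down, gripper open.
Joint ranges: [-176.03, 176.03], [-82.01, 121.73], [-58.28, 71.71], [-173.87, 95.51], [-174.79, -0.11], [-173.66, 173.66]. Speed limits (degrees/s): [136.94, 136.94, 172.46, 180, 180, 180].

INTERFACE

Orientations are given as [roll, pitch, yaw] about the fixed x, y, z axes, in that order (R = Rz(yaw) Ry(pitch) Rx(roll)).
In Python, from plant import ctrl gives the robot as it stands.
- The arm moves only by the tool arm_command, never from a script. Its argument "steps" is a list of rows, each an object with "translation": the shift along the tool's x, y, z in mm, a list of three; "rotation": the turn, a rotation vector about the tool's x, y, z in units of 5 degrees (1.0 is 5 degrees), a list of three; "claw": the finger opening in mm, from 0 to 87.6. In form: [{"translation": [x, y, z], "rotation": [rx, ry, rz], "claw": claw}, ...]. A call has 1 to 5 rows; each row is the pose to reach, as a shift and turn from the pose commanded when the call began, along the tool's axes at that moment; what a row does not reach only later rows make up. A row lasts 1/10 s, in which the tool goes at most 50 mm and 8.59 degrees, less where a joint would pass 70% of its speed; a pose out of reach is approached as far as the arm can. A call with a gripper value outside its range is refused whole. The fingers move at their own pace and stop on an object; the grip force is fixed at half the most. Time passes only in rows, so rows that repeat a pose let the fingers close. It gives the time, the measured TCP pose, the force, the opening and the grip force at its end, in the units of the state.
- ctrl.get_obs(): the state, without advancing time (a new reading comes with each control period).
- ctrl.snapshot(name): name is "side" or "top" or "wrist"; returns (picture, depth): 400x640x3 uint8, red, green, blue; 400x640 float32, m along the optical axis (not along the pixel's ray), 0 where there is no reading.
- ctrl.calibration(name): a dict with "vertical_fov" (degrees; the focal length in pixels is half the picture's height over the tangent of half this angle, whatever the lens; pixels are square), "cx", "cy" (the principal point, pixels), "rvec" (rotation vector, rad) and "tvec" (3), from world to camera coordinates, as OpenCV has them; the wrist camera has in their place "hand_eye" (4x4, takes a point from camera to tool coordinates, whose origin is the TCP and whose axes are the flange's). Camera axes: x right, y down, z forward; pixel columns grow to the right and rows downward; lengths in m; the calibration is good to about 2 mm. A picture is of the moment at which its call begins: read the wrist's pose just before it. calibration takes no time and is no camera call.
- ctrl.close_job(): hands the job in; it is judged then, once.
The state is a dict: "clock": time; "joint_pos": joint angles; "qvel": joint speeds; "tau": joint torques, N m; "tool_pos": TCP position; "orientation": TCP orientation; "force": force on the tool from outside, world axes, zero at the start; "moment": the same for the moment, N m; "opening": finger opening in m; "gripper_force": force on a finger pad.
Only numpy, scipy, OpenCV 4.12 (cv2) and the standard library are available. Lean on these libraries where they do the work, as an engineer would, in place of code of your own. Each camera call takes 0.05 s, during which the arm holds its last target. There are 200 camera calls.

TASK

Move the four projector lenses from the grey tray into the four nests of the blue rack, one to a nest, so that they stand in order of length: the shortest (red) next to the white post, then yellow, then green, and the longest (blue) next to the black post. Keep the lenses upright and set each one down gently instead of dropping it, so that it stands flat on its nest's floor. Leave the dial indicator between tray and rack where it stands.

Things in the scene. Friction and masses are not known exactly. Their poses are not given: they have to be found in the camera images.
- lens_red: Projector lens, the shortest of four: upright aluminium cylinder, 38 mm diameter, 60 mm tall, top 12 mm red (a red ring from above). Straight side, loose, 0.15 to 0.31 kg. Origin: centre of underside, z up its axis. Starts in the grey tray: 4 square cells 58 mm wide in a row 62 mm apart, floor 4 mm and walls 18 mm above the table; the line through the lenses gives the row direction.
- lens_yellow: Projector lens, the second shortest of four: upright aluminium cylinder, 38 mm diameter, 68 mm tall, top 12 mm yellow (a yellow ring from above). Straight side, loose, 0.15 to 0.31 kg. Origin: centre of underside, z up its axis. Starts in the grey tray: 4 square cells 58 mm wide in a row 62 mm apart, floor 4 mm and walls 18 mm above the table; the line through the lenses gives the row direction.
- lens_green: Projector lens, the second longest of four: upright aluminium cylinder, 38 mm diameter, 76 mm tall, top 12 mm green (a green ring from above). Straight side, loose, 0.15 to 0.31 kg. Origin: centre of underside, z up its axis. Starts in the grey tray: 4 square cells 58 mm wide in a row 62 mm apart, floor 4 mm and walls 18 mm above the table; the line through the lenses gives the row direction.
- lens_blue: Projector lens, the longest of four: upright aluminium cylinder, 38 mm diameter, 84 mm tall, top 12 mm blue (a blue ring from above). Straight side, loose, 0.15 to 0.31 kg. Origin: centre of underside, z up its axis. Starts in the grey tray: 4 square cells 58 mm wide in a row 62 mm apart, floor 4 mm and walls 18 mm above the table; the line through the lenses gives the row direction.
- nest1: Nest 1 of 4 on the fixed blue rack: black ring, inside diameter 54 mm, outside 60, rim 8 mm above its floor. Origin: centre of its floor, the rack top, 14 mm above the table. Nests 1, 2, 3, 4 stand in a row 64 mm apart along the rack's x axis (x of every nest; z up); rack plate 340 x 80 mm.
- nest2: Nest 2 of 4 on the fixed blue rack: black ring, inside diameter 54 mm, outside 60, rim 8 mm above its floor. Origin: centre of its floor, the rack top, 14 mm above the table. Nests 1, 2, 3, 4 stand in a row 64 mm apart along the rack's x axis (x of every nest; z up); rack plate 340 x 80 mm.
- nest3: Nest 3 of 4 on the fixed blue rack: black ring, inside diameter 54 mm, outside 60, rim 8 mm above its floor. Origin: centre of its floor, the rack top, 14 mm above the table. Nests 1, 2, 3, 4 stand in a row 64 mm apart along the rack's x axis (x of every nest; z up); rack plate 340 x 80 mm.
- nest4: Nest 4 of 4 on the fixed blue rack: black ring, inside diameter 54 mm, outside 60, rim 8 mm above its floor. Origin: centre of its floor, the rack top, 14 mm above the table. Nests 1, 2, 3, 4 stand in a row 64 mm apart along the rack's x axis (x of every nest; z up); rack plate 340 x 80 mm.
- white_post: Small post with a white disc top, 22 mm in diameter, 24 mm high, fixed at one end of the blue rack, 54 mm beyond the end nest in line with the row; a black post just like it is at the other end. Which end is white varies. Origin at the centre of its foot, on top of the rack (14 mm above the table).
- indicator: Dial indicator on a round dark foot 52 mm in diameter, 78 mm high overall, loose, standing between tray and rack. Origin at the centre of its underside. A brass sample, a brass disc and a steel V-block, all lower than it, stand near it.

How it is judged:
By the outcome, as a careful person would: the job done as asked, in the order asked, and still so for the second after the job is handed in, with the robot touching nothing.
It also fails if it takes over 109 s, if anything falls off the work surface, if the arm or the gripper's body presses on something with over 40 N, if the wrist force passes 120 N, or if a joint passes its speed limit or range.

## Working session

There is one attempt and no reset: what is moved stays moved. The work goes in short steps, Python scripts to look and compute and a tool call to move; the robot and the scene stay as the last step left them, time stands still between calls to the robot, and variables do not carry over. Pictures are saved under pics/ and viewed, at most 14 in all, crops included, and the job is handed in when it is done.

Besides the shell and the picture viewer there is one more tool, called after ">>>" in YAML: its name, and indented under it one key for each argument. arm_command: Moves the arm, as the interface text tells. Its arguments: {"type":"object","properties":{"steps":{"type":"array"}},"required":["steps"]}

```bash
mkdir -p pics
python3 - <<'E'
from plant import ctrl
import cv2,numpy as np
o=ctrl.get_obs();print(o)
for n in("top","side"):
    im,d=ctrl.snapshot(n);cv2.imwrite(f"pics/{n}0.png",im[:,:,::-1]);np.save(n+"0.npy",d);print(n,ctrl.calibration(n))
print(ctrl.calibration("wrist"))
E
```

```text
{'clock': 0.0, 'joint_pos': array([ 8.23394824e+01,  2.05908234e+01,  6.32960038e-01, -1.93529782e-02,
       -7.01346416e+01, -1.65090106e+01]), 'qvel': array([ 0.00703773, -0.03210607,  0.02137473, -0.07696768,  0.02203979,
       -0.04377653]), 'tau': array([ 1.62910026e-03, -5.82714415e+01,  2.93058836e+01,  6.99696198e+00,
        6.97512121e-03, -1.62443766e-04]), 'tool_pos': array([0.27617687, 0.61538008, 0.22562581]), 'orientation': array([ 1.79906138e+02, -8.84627279e-03, -2.41761120e+01]), 'force': array([-0.69920078, -0.28921871, -0.68423464]), 'moment': array([ 0.0456523 ,  0.06006384, -0.04351984]), 'gripper_force': 0.0, 'opening': 0.08747728880656014}
top {'vertical_fov': 45.911343901672964, 'cx': 319.6506466898705, 'cy': 203.17098064874196, 'rvec': array([ 2.14549239, -2.15502113,  0.18777335]), 'tvec': array([-0.02906333,  0.54619603,  1.00732244])}
side {'vertical_fov': 47.35269949030513, 'cx': 319.4723912748354, 'cy': 200.3177651940894, 'rvec': array([ 2.35086589, -0.1372581 ,  0.04129095]), 'tvec': array([-0.5258455 ,  0.05691984,  0.87990759])}
{'vertical_fov': 65.1981383734154, 'cx': 316.95967535239066, 'cy': 196.9536031258397, 'hand_eye': array([[ 1.96678572e-03, -9.66236599e-01, -2.57648923e-01,
         6.92923541e-02],
       [ 9.99997759e-01,  2.10234754e-03, -2.50665972e-04,
         9.03563392e-04],
       [ 7.83870214e-04, -2.57647852e-01,  9.66238568e-01,
        -1.57548705e-01],
       [ 0.00000000e+00,  0.00000000e+00,  0.00000000e+00,
         1.00000000e+00]])}
```

View pics/top0.png

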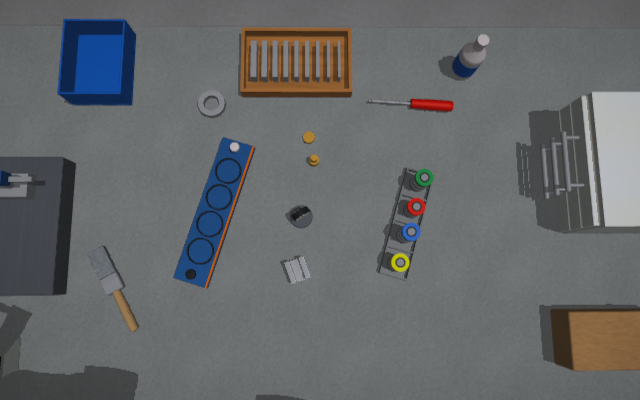

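View pics/side0.png

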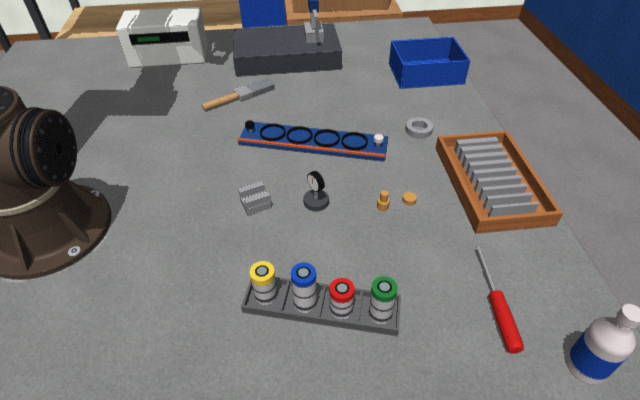

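The top view shows the rack on the left, with the white post at (235,147), the black post at (191,274) and the nests at (228,170) to (200,251). The lenses are green (424,178), red (416,207), blue (411,232) and yellow (400,262). The indicator is at (300,216), and the side view agrees.

```bash
cat > h.py <<'E'
import cv2,numpy as np
from plant import ctrl
from scipy.spatial.transform import Rotation as R
def K(n):
    c=ctrl.calibration(n);f=200/np.tan(np.radians(c["vertical_fov"]/2));return f,c["cx"],c["cy"]
def cam2world(n,obs=None):
    c=ctrl.calibration(n);T=np.eye(4)
    if n=="wrist":
        T[:3,:3]=R.from_euler("xyz",obs["orientation"],degrees=True).as_matrix();T[:3,3]=obs["tool_pos"];return T@c["hand_eye"]
    r=R.from_rotvec(c["rvec"]).as_matrix();T[:3,:3]=r.T;T[:3,3]=-r.T@c["tvec"];return T
def ray(n,uv,z,obs=None):
    f,cx,cy=K(n);T=cam2world(n,obs);uv=np.atleast_2d(uv).astype(float)
    d=np.c_[(uv[:,0]-cx)/f,(uv[:,1]-cy)/f,np.ones(len(uv))]@T[:3,:3].T
    o=T[:3,3];return o+d*((z-o[2])/d[:,2])[:,None]
def cloud(n,d,obs=None):
    f,cx,cy=K(n);T=cam2world(n,obs);v,u=np.mgrid[:400,:640]
    return np.stack([(u-cx)/f*d,(v-cy)/f*d,d],-1)@T[:3,:3].T+T[:3,3]
HUE={"red":(0,60),"yellow":(30,60),"green":(60,0),"blue":(110,0)}
H={"red":.064,"yellow":.072,"green":.080,"blue":.088}
def mask(im,c):
    h=cv2.cvtColor(im,cv2.COLOR_RGB2HSV);h0,s,v=[h[:,:,i].astype(int) for i in range(3)]
    hh={"red":0,"yellow":28,"green":68,"blue":110}[c];dh=np.minimum(abs(h0-hh),180-abs(h0-hh))
    return (dh<14)&(s>120)&(v>50)
E
python3 - <<'E'
from h import *
im=cv2.imread("pics/top0.png")[:,:,::-1].copy();P=cloud("top",np.load("top0.npy"))
for c in H:
    m=mask(im,c);m[:150]=0;m[:,:370]=0;m[:,450:]=0;m[290:]=0
    t=m&(abs(P[:,:,2]-H[c])<.006)
    pts=np.argwhere(t)[:,::-1].astype(np.float32);(u,v),r=cv2.minEnclosingCircle(pts)
    print(c,m.sum(),t.sum(),(u,v),r,ray("top",(u,v),H[c])[0].round(4),"medz",np.median(P[:,:,2][m]).round(4))
for n,uv,z in [("white",(235,147),.038),("black",(191,274),.038),("n1",(228,170),.022),("n4",(200,251),.022),("ind",(300,218),.01)]:
    print(n,ray("top",uv,z)[0].round(4),P[uv[1],uv[0]].round(4))
E
```

```text
red 201 185 (415.75, 206.5) 8.961824417114258 [ 0.5348 -0.2409  0.064 ] medz 0.0642
yellow 215 195 (399.4615478515625, 262.4615478515625) 9.246868133544922 [ 0.4134 -0.1998  0.072 ] medz 0.0718
green 183 179 (423.6666564941406, 177.3333282470703) 8.97536849975586 [ 0.5963 -0.2569  0.08  ] medz 0.0804
blue 205 193 (410.5, 231.61111450195312) 9.235363006591797 [ 0.4776 -0.2223  0.088 ] medz 0.0879
white [0.6762 0.1596 0.038 ] [0.6763 0.1597 0.0376]
black [0.392  0.2487 0.038 ] [0.392  0.2479 0.0411]
n1 [0.6265 0.177  0.022 ] [0.6287 0.1787 0.0123]
n4 [0.4425 0.2346 0.022 ] [0.443  0.2367 0.0126]
ind [0.517  0.0129 0.01  ] [0.5118 0.012  0.0523]
```

```bash
cat >> h.py <<'E'
def go(p,yaw=-17.3,src=None):
    o=ctrl.get_obs();Rt=R.from_euler("xyz",o["orientation"],degrees=True)
    d=Rt.inv().apply(np.array(p)-(o["tool_pos"] if src is None else src))*1000
    r=(Rt.inv()*R.from_euler("xyz",[180,0,yaw],degrees=True)).as_rotvec(degrees=True)/5
    print("trans",d.round(1),"rot",r.round(2));return d,r
E
python3 -c "
from h import *
go((.53,.20,.25))"
```

```text
trans [401.7 275.1 -23.8] rot [ 0.02 -0.   -1.37]
```

>>> arm_command:
  steps:
    - {"translation":[200,138,-24],"rotation":[0,0,-1.37],"claw":87}
    - {"translation":[200,138,-24],"rotation":[0,0,-1.37],"claw":87}
    - {"translation":[200,138,-24],"rotation":[0,0,-1.37],"claw":87}
    - {"translation":[200,138,-24],"rotation":[0,0,-1.37],"claw":87}
    - {"translation":[200,138,-24],"rotation":[0,0,-1.37],"claw":87}

```text
clock: 0.6
tool_pos: [0.4029, 0.4058, 0.2506]
orientation: [180.0, 0.0, -17.3]
force: [1.0, 1.1, 0.1]
opening: 0.0867
gripper_force: 0.0
```

```bash
python3 -c "
from h import *
go((.53,.20,.25))"
```

```text
trans [182.6 158.6   0.7] rot [ 0.  0. -0.]
```

>>> arm_command:
  steps:
    - {"translation":[183,159,0],"rotation":[0,0,0],"claw":87}
    - {"translation":[183,159,0],"rotation":[0,0,0],"claw":87}
    - {"translation":[183,159,0],"rotation":[0,0,0],"claw":87}
    - {"translation":[183,159,0],"rotation":[0,0,0],"claw":87}
    - {"translation":[183,159,0],"rotation":[0,0,0],"claw":87}

```text
clock: 1.1
tool_pos: [0.5303, 0.1995, 0.2504]
orientation: [180.0, 0.0, -17.3]
force: [1.6, 0.4, -0.4]
opening: 0.0867
gripper_force: 0.0
```

>>> arm_command:
  steps:
    - {"translation":[0,0,0],"rotation":[0,0,0],"claw":87}
    - {"translation":[0,0,0],"rotation":[0,0,0],"claw":87}
    - {"translation":[0,0,0],"rotation":[0,0,0],"claw":87}

```text
clock: 1.4
tool_pos: [0.5294, 0.2021, 0.2503]
orientation: [180.0, 0.0, -17.3]
force: [0.2, -0.0, 0.4]
opening: 0.0871
gripper_force: 0.0
```

```bash
python3 -c "
from h import *
import pickle
o=ctrl.get_obs();im,d=ctrl.snapshot('wrist');cv2.imwrite('pics/w1.png',im[:,:,::-1]);pickle.dump((o,im,d),open('w1.pkl','wb'));print(o['tool_pos'])
go((.53,-.21,.25))"
```

```text
[0.52937973 0.20208379 0.25032143]
trans [123.1 393.7   0.4] rot [0.   0.   0.01]
```

View pics/w1.png

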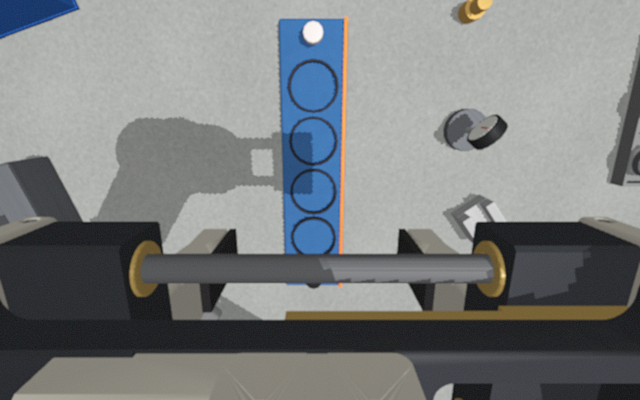

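The wrist view shows the rack nearly vertical at column 313: white post at (313,33), nests at rows 85, 140, 190 and 237, and the black post under the gripper rod at row 283. The indicator is at (470,130).

Run:
```python
from h import *
import pickle
o,im,d=pickle.load(open('w1.pkl','rb'))
m=(im.max(2)<45).astype(np.uint8);m[:,:283]=0;m[:,344:]=0;m[252:]=0;m[:50]=0
C=[]
for v0,rr in((85,32),(140,32),(190,30),(237,28)):
    vv,uu=np.nonzero(m);k=(np.hypot(uu-313,vv-v0)<rr)&(np.hypot(uu-313,vv-v0)>15)
    p=ray("wrist",np.c_[uu[k],vv[k]],.022,o)[:,:2]
    for _ in range(4):
        s=np.linalg.lstsq(np.c_[2*p,np.ones(len(p))],(p**2).sum(1),rcond=None)[0];c=s[:2];r=np.sqrt(s[2]+c@c)
        q=abs(np.hypot(*(p-c).T)-r);p=p[q<.004]
    print(c.round(4),r.round(4),len(p));C.append(c)
C=np.array(C);print(np.linalg.norm(np.diff(C,axis=0),axis=1));e=C[3]-C[0];print(np.degrees(np.arctan2(-e[1],-e[0])))
w=(im.min(2)>170);w[50:]=0;w[:,:295]=0;w[:,330:]=0;vv,uu=np.nonzero(w);print("white",ray("wrist",(uu.mean(),vv.mean()),.038,o))
```

```text
[0. 0.] 0.0 0
[0.5651 0.1954] 0.0274 10
[0.5055 0.2139] 0.0277 20
[0.4489 0.2245] 0.0271 13
[0.59792414 0.06241157 0.05752696]
-153.429762009186
white [[0.69140604 0.15629779 0.038     ]]
```

>>> arm_command:
  steps:
    - {"translation":[60,200,0],"rotation":[0,0,0],"claw":87}
    - {"translation":[60,200,0],"rotation":[0,0,0],"claw":87}
    - {"translation":[60,200,0],"rotation":[0,0,0],"claw":87}
    - {"translation":[60,200,0],"rotation":[0,0,0],"claw":87}
    - {"translation":[60,200,0],"rotation":[0,0,0],"claw":87}

```text
clock: 1.95
tool_pos: [0.5267, -0.0095, 0.2508]
orientation: [180.0, -0.0, -17.4]
force: [-0.9, 0.6, -0.8]
opening: 0.0866
gripper_force: 0.0
```

>>> arm_command:
  steps:
    - {"translation":[60,194,0],"rotation":[0,0,0],"claw":87}
    - {"translation":[60,194,0],"rotation":[0,0,0],"claw":87}
    - {"translation":[60,194,0],"rotation":[0,0,0],"claw":87}
    - {"translation":[60,194,0],"rotation":[0,0,0],"claw":87}
    - {"translation":[60,194,0],"rotation":[0,0,0],"claw":87}

```text
clock: 2.45
tool_pos: [0.5269, -0.2132, 0.2501]
orientation: [180.0, 0.0, -17.5]
force: [0.5, 0.0, 0.2]
opening: 0.0868
gripper_force: 0.0
```

>>> arm_command:
  steps:
    - {"translation":[0,0,0],"rotation":[0,0,0],"claw":87}
    - {"translation":[0,0,0],"rotation":[0,0,0],"claw":87}
    - {"translation":[0,0,0],"rotation":[0,0,0],"claw":87}

```text
clock: 2.75
tool_pos: [0.5274, -0.2084, 0.2507]
orientation: [-180.0, -0.0, -17.2]
force: [-0.5, 0.3, 0.3]
opening: 0.0871
gripper_force: 0.0
```

```bash
python3 -c "
from h import *
import pickle
o=ctrl.get_obs();im,d=ctrl.snapshot('wrist');cv2.imwrite('pics/w2.png',im[:,:,::-1]);pickle.dump((o,im,d),open('w2.pkl','wb'));print(o['tool_pos'])
"
```

```text
[ 0.52739584 -0.20841037  0.25068644]
```

View pics/w2.png

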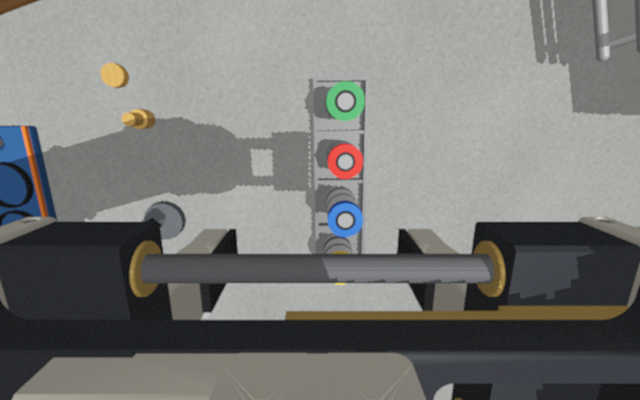

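The wrist view shows green at (345,101), red at (345,162), blue at (345,219), and yellow hidden under the rod at row 265. The white post differs by 15 mm between the top and wrist views, so I'll compare the two cameras on the lenses.

Run:
```python
from h import *
import pickle
o,im,d=pickle.load(open('w2.pkl','rb'));P=cloud("wrist",d,o)
for c in ("green","red","blue"):
    m=mask(im,c);m[:,:300]=0;m[:,390:]=0;m[250:]=0
    pts=np.argwhere(m)[:,::-1].astype(np.float32);(u,v),r=cv2.minEnclosingCircle(pts)
    print(c,m.sum(),(u,v),r,ray("wrist",(u,v),H[c],o)[0].round(4),np.median(P[m],0).round(4))
print("table z at spots",[P[v,u].round(3) for v,u in((20,200),(100,500),(200,350-100),(60,450),(180,100),(180,560))])
o,im,d=pickle.load(open('w1.pkl','rb'));P=cloud("wrist",d,o)
for u,v in((313,33),(313,85),(313,140),(313,190),(313,237)):print(u,v,P[v,u].round(4),ray("wrist",(u,v),.022,o)[0].round(4),im[v,u])
P=cloud("top",np.load("top0.npy"));print("top table",[P[v,u].round(3) for v,u in((180,330),(120,400),(300,300),(350,450),(130,180),(320,180))])
print(im[85,280:345].max(1))
```

```text
green 473 (344.8955078125, 100.9552230834961) 19.394607543945312 [ 0.5968 -0.2599  0.08  ] [ 0.6002 -0.2528  0.0796]
red 732 (345.0, 161.0) 18.027854919433594 [ 0.5359 -0.2442  0.064 ] [ 0.5364 -0.244   0.0635]
blue 757 (344.70001220703125, 218.9857177734375) 18.286048889160156 [ 0.4794 -0.2258  0.088 ] [ 0.4808 -0.2261  0.0874]
table z at spots [array([ 0.735, -0.129,  0.001]), array([ 0.542, -0.453, -0.002]), array([ 0.512, -0.109, -0.001]), array([ 0.606, -0.402, -0.   ]), array([0.596, 0.072, 0.   ]), array([ 0.416, -0.514, -0.001])]
313 33 [0.6765 0.1602 0.0371] [0.6798 0.1593 0.022 ] [251 245 244]
313 85 [0.628  0.1757 0.0135] [0.6273 0.1758 0.022 ] [ 65 122 182]
313 140 [0.5662 0.195  0.0126] [0.5669 0.1947 0.022 ] [ 70 126 184]
313 190 [0.5049 0.2142 0.0126] [0.5071 0.2134 0.022 ] [ 67 118 177]
313 237 [0.443  0.2336 0.0139] [0.4461 0.2325 0.022 ] [ 69 124 182]
top table [array([ 0.608, -0.057, -0.001]), array([ 0.752, -0.225,  0.002]), array([ 0.333,  0.013, -0.002]), array([ 0.222, -0.32 , -0.001]), array([0.728, 0.296, 0.001]), array([ 0.292,  0.279, -0.   ])]
[134 162 176 181 182 183 180 146  89  68 108 162 182 182 181 182 181 183
 182 183 182 185 183 185 185 184 183 184 183 183 182 182 182 182 182 183
 183 184 184 184 186 185 184 186 185 185 184 186 185 185 186 185 186 180
 156 113  69  77 124 169 184 165 162 230 253]
```

Run:
```python
from h import *
import pickle
o,im,d=pickle.load(open('w1.pkl','rb'))
m=(im.max(2)<100)
C=[]
for v0,rr in((85,29),(140,27),(190,26),(237,23)):
    vv,uu=np.nonzero(m);q=np.hypot(uu-313,vv-v0);k=(q<rr)&(q>rr-9)&(vv<252)
    p=ray("wrist",np.c_[uu[k],vv[k]],.020,o)[:,:2];c=p.mean(0)
    s=np.linalg.lstsq(np.c_[2*p,np.ones(len(p))],(p**2).sum(1),rcond=None)[0];c=s[:2];r=np.sqrt(s[2]+c@c)
    print(c.round(4),r.round(4),len(p));C.append(c)
C=np.array(C);print(np.linalg.norm(np.diff(C,axis=0),axis=1),C.mean(0));e=C[0]-C[3];print(np.degrees(np.arctan2(e[1],e[0])))
go((.5354,-.2426,.032))
```

```text
[0.6263 0.1766] 0.028 298
[0.5657 0.1954] 0.0279 320
[0.5052 0.2142] 0.028 313
[0.4448 0.233 ] 0.0279 206
[0.06349761 0.0632982  0.06331536] [0.53549557 0.20477913]
-17.25777477356616
trans [ 17.6  30.2 218.8] rot [-0.   -0.    0.02]
```

>>> arm_command:
  steps:
    - {"translation":[18,30,20],"rotation":[0,0,0],"claw":87}
    - {"translation":[18,30,65],"rotation":[0,0,0],"claw":87}
    - {"translation":[18,30,110],"rotation":[0,0,0],"claw":87}
    - {"translation":[18,30,150],"rotation":[0,0,0],"claw":87}
    - {"translation":[18,30,150],"rotation":[0,0,0],"claw":87}

```text
clock: 3.3
tool_pos: [0.5317, -0.2422, 0.0955]
orientation: [180.0, 0.6, -17.3]
force: [-0.4, 0.6, 0.9]
opening: 0.0871
gripper_force: 0.0
```

Run:
```python
from h import *
import pickle
o=ctrl.get_obs();im,d=ctrl.snapshot("wrist");cv2.imwrite("pics/w3.png",im[:,:,::-1])
print(o["tool_pos"],o["orientation"]);go((.5354,-.2426,.032))
m=mask(im,"red");pts=np.argwhere(m)[:,::-1];print(len(pts),pts.min(0),pts.max(0))
```

```text
[ 0.5317071  -0.24220594  0.09548078] [179.95915072   0.55129554 -17.28660926]
trans [ 1.6 -0.9 66.9] rot [0.01 0.06 0.01]
2156 [287 186] [347 247]
```

View pics/w3.png

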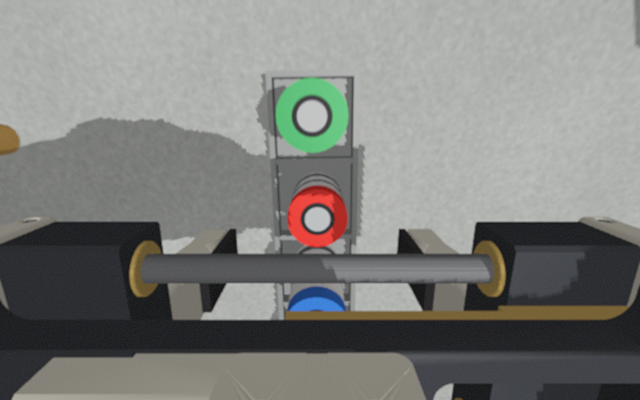

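The red ring is centred at (317,217) between the fingers, so I'm descending to grip it.

>>> arm_command:
  steps:
    - {"translation":[0,0,25],"rotation":[0,0,0],"claw":87}
    - {"translation":[0,0,50],"rotation":[0,0,0],"claw":87}
    - {"translation":[0,0,62],"rotation":[0,0,0],"claw":87}
    - {"translation":[0,0,68],"rotation":[0,0,0],"claw":87}
    - {"translation":[0,0,68],"rotation":[0,0,0],"claw":87}

```text
clock: 3.85
tool_pos: [0.536, -0.244, 0.0335]
orientation: [180.0, -0.1, -17.3]
force: [-0.1, -0.8, -0.0]
opening: 0.0866
gripper_force: 0.0
```

>>> arm_command:
  steps:
    - {"translation":[0,0,0],"rotation":[0,0,0],"claw":30}
    - {"translation":[0,0,0],"rotation":[0,0,0],"claw":30}
    - {"translation":[0,0,0],"rotation":[0,0,0],"claw":30}
    - {"translation":[0,0,0],"rotation":[0,0,0],"claw":30}
    - {"translation":[0,0,0],"rotation":[0,0,0],"claw":30}

```text
clock: 4.35
tool_pos: [0.5353, -0.2442, 0.0328]
orientation: [-180.0, -0.0, -17.3]
force: [-0.6, -0.6, -0.1]
opening: 0.0523
gripper_force: 0.0
```

>>> arm_command:
  steps:
    - {"translation":[0,0,0],"rotation":[0,0,0],"claw":30}
    - {"translation":[0,0,0],"rotation":[0,0,0],"claw":30}
    - {"translation":[0,0,0],"rotation":[0,0,0],"claw":30}

```text
clock: 4.65
tool_pos: [0.5353, -0.2441, 0.0326]
orientation: [180.0, 0.0, -17.3]
force: [0.1, 0.8, 0.2]
opening: 0.0374
gripper_force: 30.0
```

>>> arm_command:
  steps:
    - {"translation":[0,0,-20],"rotation":[0,0,0],"claw":30}
    - {"translation":[0,0,-50],"rotation":[0,0,0],"claw":30}
    - {"translation":[0,0,-85],"rotation":[0,0,0],"claw":30}
    - {"translation":[0,0,-110],"rotation":[0,0,0],"claw":30}
    - {"translation":[0,0,-120],"rotation":[0,0,0],"claw":30}

```text
clock: 5.15
tool_pos: [0.5363, -0.2443, 0.155]
orientation: [-180.0, -0.2, -17.3]
force: [0.8, 0.2, -3.0]
opening: 0.0378
gripper_force: 30.0
```

```bash
cat >> h.py <<'E'
def held(c):
    o=ctrl.get_obs();im,d=ctrl.snapshot("wrist");cv2.imwrite(f"pics/held_{c}.png",im[:,:,::-1])
    m=mask(im,c);n,l,s,_=cv2.connectedComponentsWithStats(m.astype(np.uint8));k=1+s[1:,4].argmax();print(s[k])
    pts=np.argwhere(l==k)[:,::-1].astype(np.float32);(u,v),r=cv2.minEnclosingCircle(pts)
    z=o["tool_pos"][2]-.0286+H[c]-.004
    p=ray("wrist",(u,v),z,o)[0];print((u,v),r,"tool off mm",(R.from_euler("xyz",o["orientation"],degrees=True).inv().apply(p-o["tool_pos"])*1000).round(1),o["tool_pos"].round(4),o["opening"])
E
python3 -c "
from h import *
held('red'); go((.6267,.1763,.15))"
```

```text
[ 278  225   79   29 1701]
(317.0, 251.5) 39.028934478759766 tool off mm [ 10.8   0.9 -31.4] [ 0.5363 -0.2443  0.155 ] 0.03776371344768979
trans [ -38.8 -428.5    5.3] rot [-0.   -0.04 -0.  ]
```

View pics/held_red.png

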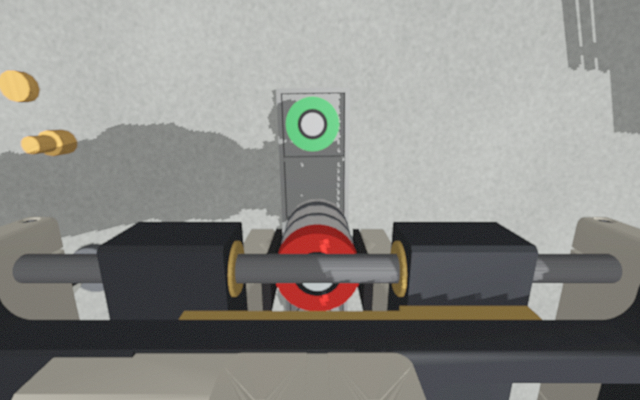

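The red lens is held upright. Its ring spans rows 225 to 311 at column 317, so it sits about 2–3 mm forward in tool x. Next I carry it over to the nest beside the white post.

>>> arm_command:
  steps:
    - {"translation":[-4,-25,0],"rotation":[0,0,0],"claw":30}
    - {"translation":[-8,-70,0],"rotation":[0,0,0],"claw":30}
    - {"translation":[-12,-115,0],"rotation":[0,0,0],"claw":30}
    - {"translation":[-16,-160,0],"rotation":[0,0,0],"claw":30}
    - {"translation":[-20,-205,0],"rotation":[0,0,0],"claw":30}

```text
clock: 5.7
tool_pos: [0.5762, -0.0408, 0.1506]
orientation: [179.9, 0.1, -17.4]
force: [1.5, -0.6, -2.9]
opening: 0.0376
gripper_force: 30.0
```

>>> arm_command:
  steps:
    - {"translation":[-5,-45,0],"rotation":[0,0,0],"claw":30}
    - {"translation":[-10,-90,0],"rotation":[0,0,0],"claw":30}
    - {"translation":[-15,-135,0],"rotation":[0,0,0],"claw":30}
    - {"translation":[-20,-180,0],"rotation":[0,0,0],"claw":30}
    - {"translation":[-21,-210,0],"rotation":[0,0,0],"claw":30}

```text
clock: 6.2
tool_pos: [0.6189, 0.167, 0.1502]
orientation: [179.9, 0.1, -17.2]
force: [0.5, 0.1, -1.7]
opening: 0.0374
gripper_force: 30.0
```

>>> arm_command:
  steps:
    - {"translation":[0,-10,0],"rotation":[0,0,0],"claw":30}
    - {"translation":[0,-14,0],"rotation":[0,0,0],"claw":30}
    - {"translation":[0,-14,0],"rotation":[0,0,0],"claw":30}
    - {"translation":[0,-14,0],"rotation":[0,0,0],"claw":30}
    - {"translation":[0,-14,0],"rotation":[0,0,0],"claw":30}

```text
clock: 6.7
tool_pos: [0.6235, 0.1764, 0.1525]
orientation: [180.0, 0.0, -17.4]
force: [0.5, 0.1, -2.3]
opening: 0.0376
gripper_force: 30.0
```

```bash
python3 -c "
from h import *
go((.6267,.1763,.0426)); print(ctrl.get_obs()['tool_pos'])
im,d=ctrl.snapshot('wrist');cv2.imwrite('pics/w4.png',im[:,:,::-1])"
```

```text
trans [  3.1  -0.8 109.9] rot [ 0.    0.   -0.02]
[0.62353536 0.17644477 0.15251798]
```

View pics/w4.png

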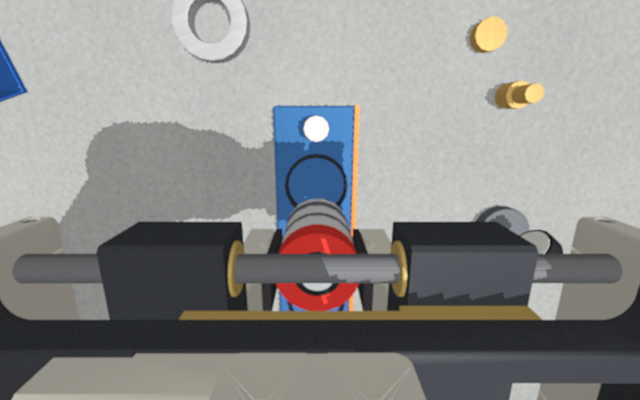

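Nest 1 is at (316,185), next to the white post at (316,128), and lines up with the held lens. Lowering it now.

>>> arm_command:
  steps:
    - {"translation":[1,0,30],"rotation":[0,0,0],"claw":30}
    - {"translation":[1,0,65],"rotation":[0,0,0],"claw":30}
    - {"translation":[1,0,90],"rotation":[0,0,0],"claw":30}
    - {"translation":[1,0,102],"rotation":[0,0,0],"claw":30}
    - {"translation":[1,0,107],"rotation":[0,0,0],"claw":30}

```text
clock: 7.25
tool_pos: [0.6244, 0.1766, 0.0446]
orientation: [179.9, 0.1, -17.3]
force: [-0.4, 0.0, -1.8]
opening: 0.0373
gripper_force: 30.0
```

>>> arm_command:
  steps:
    - {"translation":[0,0,0],"rotation":[0,0,0],"claw":30}
    - {"translation":[0,0,1],"rotation":[0,0,0],"claw":30}
    - {"translation":[0,0,2],"rotation":[0,0,0],"claw":30}
    - {"translation":[0,0,2.5],"rotation":[0,0,0],"claw":30}
    - {"translation":[0,0,2.5],"rotation":[0,0,0],"claw":30}

```text
clock: 7.75
tool_pos: [0.6249, 0.1775, 0.0436]
orientation: [-180.0, -0.0, -17.3]
force: [-1.2, 1.0, -2.8]
opening: 0.0378
gripper_force: 30.0
```

>>> arm_command:
  steps:
    - {"translation":[0,0,0.5],"rotation":[0,0,0],"claw":30}
    - {"translation":[0,0,1],"rotation":[0,0,0],"claw":30}
    - {"translation":[0,0,1],"rotation":[0,0,0],"claw":30}

```text
clock: 8.05
tool_pos: [0.6249, 0.1775, 0.0426]
orientation: [-180.0, -0.0, -17.3]
force: [-1.0, 0.2, 2.4]
opening: 0.0377
gripper_force: 30.0
```

It touched down as predicted. Releasing and rising.

>>> arm_command:
  steps:
    - {"translation":[0,0,0],"rotation":[0,0,0],"claw":45}
    - {"translation":[0,0,0],"rotation":[0,0,0],"claw":60}
    - {"translation":[0,0,0],"rotation":[0,0,0],"claw":87}
    - {"translation":[0,0,0],"rotation":[0,0,0],"claw":87}
    - {"translation":[0,0,0],"rotation":[0,0,0],"claw":87}

```text
clock: 8.55
tool_pos: [0.6248, 0.1773, 0.042]
orientation: [180.0, 0.0, -17.3]
force: [0.2, -0.7, 0.7]
opening: 0.0717
gripper_force: 0.0
```

>>> arm_command:
  steps:
    - {"translation":[0,0,-5],"rotation":[0,0,0],"claw":87}
    - {"translation":[0,0,-40],"rotation":[0,0,0],"claw":87}
    - {"translation":[0,0,-80],"rotation":[0,0,0],"claw":87}
    - {"translation":[0,0,-110],"rotation":[0,0,0],"claw":87}
    - {"translation":[0,0,-110],"rotation":[0,0,0],"claw":87}

```text
clock: 9.05
tool_pos: [0.6275, 0.1785, 0.158]
orientation: [-179.7, -0.4, -17.3]
force: [0.6, 0.6, 0.6]
opening: 0.0866
gripper_force: 0.0
```

```bash
python3 -c "
from h import *
im,d=ctrl.snapshot('top');P=cloud('top',d);m=mask(im,'red');m[:130]=0;m[:,:170]=0;m[:,260:]=0;m[290:]=0
print(m.sum(),np.median(P[m],0))
print(ctrl.get_obs()['tool_pos']);go((.416,-.2026,.15));go((.4793,-.225,.15));go((.597,-.2595,.15))"
```

```text
224 [0.56736024 0.18332359 0.0195777 ]
[0.62612655 0.1780992  0.15526561]
trans [-87.4 426.    3.2] rot [-0.05 -0.04 -0.  ]
trans [-20.3 428.5   3.5] rot [-0.05 -0.04 -0.  ]
trans [102.3 426.5   4. ] rot [-0.05 -0.04 -0.  ]
```

>>> arm_command:
  steps:
    - {"translation":[-9,45,0],"rotation":[0,0,0],"claw":87}
    - {"translation":[-18,90,0],"rotation":[0,0,0],"claw":87}
    - {"translation":[-27,135,0],"rotation":[0,0,0],"claw":87}
    - {"translation":[-36,180,0],"rotation":[0,0,0],"claw":87}
    - {"translation":[-45,225,0],"rotation":[0,0,0],"claw":87}

```text
clock: 9.6
tool_pos: [0.513, -0.0255, 0.1512]
orientation: [180.0, 0.1, -17.3]
force: [0.8, -1.3, -0.3]
opening: 0.0868
gripper_force: 0.0
```

>>> arm_command:
  steps:
    - {"translation":[-9,45,0],"rotation":[0,0,0],"claw":87}
    - {"translation":[-18,90,0],"rotation":[0,0,0],"claw":87}
    - {"translation":[-27,135,0],"rotation":[0,0,0],"claw":87}
    - {"translation":[-36,180,0],"rotation":[0,0,0],"claw":87}
    - {"translation":[-41,201,0],"rotation":[0,0,0],"claw":87}

```text
clock: 10.1
tool_pos: [0.4131, -0.2057, 0.1513]
orientation: [180.0, 0.1, -17.4]
force: [0.4, 0.1, -0.9]
opening: 0.0867
gripper_force: 0.0
```

>>> arm_command:
  steps:
    - {"translation":[0,0,20],"rotation":[0,0,0],"claw":87}
    - {"translation":[0,0,45],"rotation":[0,0,0],"claw":87}
    - {"translation":[0,0,45],"rotation":[0,0,0],"claw":87}
    - {"translation":[0,0,45],"rotation":[0,0,0],"claw":87}
    - {"translation":[0,0,45],"rotation":[0,0,0],"claw":87}

```text
clock: 10.6
tool_pos: [0.4165, -0.2037, 0.1079]
orientation: [180.0, -0.0, -17.3]
force: [0.9, -0.4, 1.0]
opening: 0.0873
gripper_force: 0.0
```

```bash
cat >> h.py <<'E'
def above(c):
    o=ctrl.get_obs();im,d=ctrl.snapshot("wrist");cv2.imwrite(f"pics/above_{c}.png",im[:,:,::-1])
    m=mask(im,c);m[:,:230]=0;m[:,400:]=0;m[300:]=0
    y,x=np.nonzero(m);x0,x1,y0=x.min(),x.max(),y.min();u=(x0+x1)/2
    T=R.from_euler("xyz",o["orientation"],degrees=True).inv()
    f=lambda uv:(T.apply(ray("wrist",uv,H[c],o)[0]-o["tool_pos"])*1000).round(1)
    print(x0,x1,y0,y.max(),"far rim (centre is 19 less in x)",f((u,y0)),"mid",f((u,(y0+y.max())/2)),o["tool_pos"].round(4),o["orientation"].round(2))
E
python3 -c "
from h import *
above('yellow')"
```

```text
287 345 195 253 far rim (centre is 19 less in x) [18.9  0.2 35.9] mid [-0.7  0.3 35.9] [ 0.4165 -0.2037  0.1079] [ 1.7999e+02 -5.0000e-02 -1.7280e+01]
```

>>> arm_command:
  steps:
    - {"translation":[0,0,30],"rotation":[0,0,0],"claw":87}
    - {"translation":[0,0,55],"rotation":[0,0,0],"claw":87}
    - {"translation":[0,0,70],"rotation":[0,0,0],"claw":87}
    - {"translation":[0,0,75],"rotation":[0,0,0],"claw":87}
    - {"translation":[0,0,75],"rotation":[0,0,0],"claw":87}

```text
clock: 11.15
tool_pos: [0.4161, -0.2036, 0.0322]
orientation: [180.0, 0.0, -17.3]
force: [0.1, -0.1, 0.5]
opening: 0.0866
gripper_force: 0.0
```

>>> arm_command:
  steps:
    - {"translation":[0,0,0],"rotation":[0,0,0],"claw":30}
    - {"translation":[0,0,0],"rotation":[0,0,0],"claw":30}
    - {"translation":[0,0,0],"rotation":[0,0,0],"claw":30}
    - {"translation":[0,0,0],"rotation":[0,0,0],"claw":30}
    - {"translation":[0,0,0],"rotation":[0,0,0],"claw":30}

```text
clock: 11.65
tool_pos: [0.416, -0.2037, 0.0323]
orientation: [-180.0, -0.0, -17.3]
force: [-1.4, 0.5, 0.5]
opening: 0.0525
gripper_force: 0.0
```

>>> arm_command:
  steps:
    - {"translation":[0,0,0],"rotation":[0,0,0],"claw":30}
    - {"translation":[0,0,0],"rotation":[0,0,0],"claw":30}
    - {"translation":[0,0,0],"rotation":[0,0,0],"claw":30}
    - {"translation":[0,0,0],"rotation":[0,0,0],"claw":30}

```text
clock: 12.05
tool_pos: [0.4159, -0.2037, 0.0321]
orientation: [180.0, -0.0, -17.3]
force: [0.1, 1.3, 1.0]
opening: 0.0374
gripper_force: 30.0
```

>>> arm_command:
  steps:
    - {"translation":[0,0,-20],"rotation":[0,0,0],"claw":30}
    - {"translation":[0,0,-50],"rotation":[0,0,0],"claw":30}
    - {"translation":[0,0,-85],"rotation":[0,0,0],"claw":30}
    - {"translation":[0,0,-110],"rotation":[0,0,0],"claw":30}
    - {"translation":[0,0,-120],"rotation":[0,0,0],"claw":30}

```text
clock: 12.55
tool_pos: [0.4167, -0.2038, 0.1541]
orientation: [-180.0, -0.2, -17.3]
force: [-0.1, -0.1, -3.3]
opening: 0.0376
gripper_force: 30.0
```

>>> arm_command:
  steps:
    - {"translation":[1,-25,0],"rotation":[0,0,0],"claw":30}
    - {"translation":[4,-70,0],"rotation":[0,0,0],"claw":30}
    - {"translation":[7,-115,0],"rotation":[0,0,0],"claw":30}
    - {"translation":[10,-160,0],"rotation":[0,0,0],"claw":30}
    - {"translation":[12,-205,0],"rotation":[0,0,0],"claw":30}

```text
clock: 13.05
tool_pos: [0.4878, -0.01, 0.1508]
orientation: [180.0, 0.1, -17.3]
force: [1.5, -0.3, -2.8]
opening: 0.0378
gripper_force: 30.0
```

>>> arm_command:
  steps:
    - {"translation":[3,-45,0],"rotation":[0,0,0],"claw":30}
    - {"translation":[6,-90,0],"rotation":[0,0,0],"claw":30}
    - {"translation":[9,-135,0],"rotation":[0,0,0],"claw":30}
    - {"translation":[12,-180,0],"rotation":[0,0,0],"claw":30}
    - {"translation":[12,-208,0],"rotation":[0,0,0],"claw":30}

```text
clock: 13.55
tool_pos: [0.5619, 0.186, 0.15]
orientation: [179.9, 0.1, -17.3]
force: [0.3, 0.1, -2.4]
opening: 0.0376
gripper_force: 30.0
```

>>> arm_command:
  steps:
    - {"translation":[0,-9,0],"rotation":[0,0,0],"claw":30}
    - {"translation":[0,-12,0],"rotation":[0,0,0],"claw":30}
    - {"translation":[0,-12,0],"rotation":[0,0,0],"claw":30}
    - {"translation":[0,-12,0],"rotation":[0,0,0],"claw":30}
    - {"translation":[0,-12,0],"rotation":[0,0,0],"claw":30}

```text
clock: 14.05
tool_pos: [0.565, 0.1938, 0.1522]
orientation: [-180.0, 0.0, -17.4]
force: [-0.2, -0.6, -2.9]
opening: 0.0375
gripper_force: 30.0
```

```bash
python3 -c "
from h import *
go((.5656,.1953,.0424)); print(ctrl.get_obs()['tool_pos'])
im,d=ctrl.snapshot('wrist');cv2.imwrite('pics/w5.png',im[:,:,::-1])"
```

```text
trans [ 1.000e-01 -1.600e+00  1.098e+02] rot [-0.    0.   -0.02]
[0.56500115 0.19376646 0.15217404]
```

View pics/w5.png

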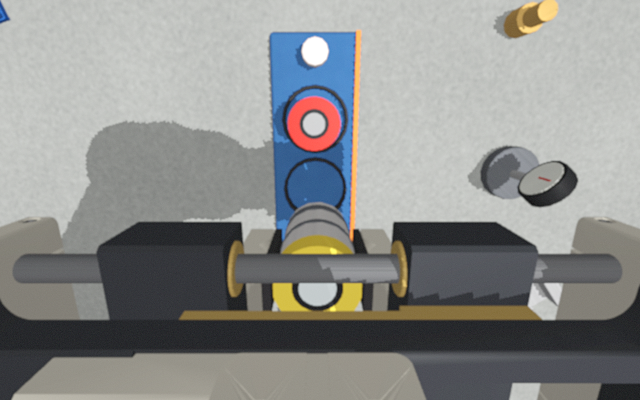

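Red stands in nest 1 at (314,124). Nest 2 is at (315,187), and the yellow lens lines up with it to within 2 mm. Lowering.

>>> arm_command:
  steps:
    - {"translation":[1,-2,30],"rotation":[0,0,0],"claw":30}
    - {"translation":[1,-2,65],"rotation":[0,0,0],"claw":30}
    - {"translation":[1,-2,90],"rotation":[0,0,0],"claw":30}
    - {"translation":[1,-2,102],"rotation":[0,0,0],"claw":30}
    - {"translation":[1,-2,107],"rotation":[0,0,0],"claw":30}

```text
clock: 14.6
tool_pos: [0.5665, 0.1958, 0.0442]
orientation: [179.9, 0.0, -17.3]
force: [0.1, 0.1, -2.1]
opening: 0.0375
gripper_force: 30.0
```

>>> arm_command:
  steps:
    - {"translation":[0,0,0],"rotation":[0,0,0],"claw":30}
    - {"translation":[0,0,1],"rotation":[0,0,0],"claw":30}
    - {"translation":[0,0,2],"rotation":[0,0,0],"claw":30}
    - {"translation":[0,0,2.5],"rotation":[0,0,0],"claw":30}
    - {"translation":[0,0,2.5],"rotation":[0,0,0],"claw":30}

```text
clock: 15.1
tool_pos: [0.567, 0.1966, 0.043]
orientation: [-180.0, -0.0, -17.3]
force: [-0.5, -0.6, -2.5]
opening: 0.0376
gripper_force: 30.0
```

>>> arm_command:
  steps:
    - {"translation":[0,0,0.5],"rotation":[0,0,0],"claw":30}
    - {"translation":[0,0,1],"rotation":[0,0,0],"claw":30}
    - {"translation":[0,0,1],"rotation":[0,0,0],"claw":30}

```text
clock: 15.4
tool_pos: [0.567, 0.1966, 0.0421]
orientation: [-180.0, -0.0, -17.3]
force: [-1.6, -0.6, 2.8]
opening: 0.0377
gripper_force: 30.0
```

>>> arm_command:
  steps:
    - {"translation":[0,0,0],"rotation":[0,0,0],"claw":45}
    - {"translation":[0,0,0],"rotation":[0,0,0],"claw":60}
    - {"translation":[0,0,0],"rotation":[0,0,0],"claw":87}
    - {"translation":[0,0,0],"rotation":[0,0,0],"claw":87}
    - {"translation":[0,0,0],"rotation":[0,0,0],"claw":87}

```text
clock: 15.9
tool_pos: [0.5668, 0.1965, 0.0415]
orientation: [180.0, 0.0, -17.3]
force: [0.4, 0.8, 1.1]
opening: 0.0715
gripper_force: 0.0
```

>>> arm_command:
  steps:
    - {"translation":[0,0,-5],"rotation":[0,0,0],"claw":87}
    - {"translation":[0,0,-40],"rotation":[0,0,0],"claw":87}
    - {"translation":[0,0,-80],"rotation":[0,0,0],"claw":87}
    - {"translation":[0,0,-110],"rotation":[0,0,0],"claw":87}
    - {"translation":[0,0,-110],"rotation":[0,0,0],"claw":87}

```text
clock: 16.4
tool_pos: [0.5694, 0.1979, 0.1571]
orientation: [-179.6, -0.3, -17.3]
force: [0.2, 0.2, -0.0]
opening: 0.0873
gripper_force: 0.0
```

>>> arm_command:
  steps:
    - {"translation":[16,44,0],"rotation":[0,0,0],"claw":87}
    - {"translation":[32,88,0],"rotation":[0,0,0],"claw":87}
    - {"translation":[48,132,0],"rotation":[0,0,0],"claw":87}
    - {"translation":[64,176,0],"rotation":[0,0,0],"claw":87}
    - {"translation":[80,220,0],"rotation":[0,0,0],"claw":87}

```text
clock: 16.9
tool_pos: [0.5773, -0.0391, 0.1516]
orientation: [-180.0, -0.0, -17.3]
force: [1.0, 0.2, 0.9]
opening: 0.0867
gripper_force: 0.0
```

>>> arm_command:
  steps:
    - {"translation":[17,42,0],"rotation":[0,0,0],"claw":87}
    - {"translation":[34,84,0],"rotation":[0,0,0],"claw":87}
    - {"translation":[51,126,0],"rotation":[0,0,0],"claw":87}
    - {"translation":[68,168,0],"rotation":[0,0,0],"claw":87}
    - {"translation":[84,207,0],"rotation":[0,0,0],"claw":87}

```text
clock: 17.4
tool_pos: [0.596, -0.262, 0.1514]
orientation: [-180.0, 0.0, -17.3]
force: [0.1, -0.0, -0.5]
opening: 0.0873
gripper_force: 0.0
```

>>> arm_command:
  steps:
    - {"translation":[0,0,20],"rotation":[0,0,0],"claw":87}
    - {"translation":[0,0,40],"rotation":[0,0,0],"claw":87}
    - {"translation":[0,0,40],"rotation":[0,0,0],"claw":87}
    - {"translation":[0,0,40],"rotation":[0,0,0],"claw":87}
    - {"translation":[0,0,40],"rotation":[0,0,0],"claw":87}

```text
clock: 17.9
tool_pos: [0.5971, -0.2598, 0.1128]
orientation: [180.0, -0.1, -17.3]
force: [0.4, 0.2, 0.7]
opening: 0.0869
gripper_force: 0.0
```

```bash
python3 -c "
from h import *
above('green')"
```

```text
288 345 193 251 far rim (centre is 19 less in x) [21.   0.6 32.8] mid [ 1.8  0.6 32.8] [ 0.5971 -0.2598  0.1128] [ 1.7999e+02 -9.0000e-02 -1.7270e+01]
```

>>> arm_command:
  steps:
    - {"translation":[2,0,30],"rotation":[0,0,0],"claw":87}
    - {"translation":[2,0,55],"rotation":[0,0,0],"claw":87}
    - {"translation":[2,0,70],"rotation":[0,0,0],"claw":87}
    - {"translation":[2,0,78],"rotation":[0,0,0],"claw":87}
    - {"translation":[2,0,78],"rotation":[0,0,0],"claw":87}

```text
clock: 18.45
tool_pos: [0.5981, -0.2605, 0.0332]
orientation: [180.0, 0.0, -17.3]
force: [0.8, -0.4, 0.3]
opening: 0.0867
gripper_force: 0.0
```

>>> arm_command:
  steps:
    - {"translation":[0,0,0],"rotation":[0,0,0],"claw":30}
    - {"translation":[0,0,0],"rotation":[0,0,0],"claw":30}
    - {"translation":[0,0,0],"rotation":[0,0,0],"claw":30}
    - {"translation":[0,0,0],"rotation":[0,0,0],"claw":30}
    - {"translation":[0,0,0],"rotation":[0,0,0],"claw":30}

```text
clock: 18.95
tool_pos: [0.5984, -0.2606, 0.034]
orientation: [-180.0, -0.0, -17.3]
force: [1.2, 0.1, -0.4]
opening: 0.0524
gripper_force: 0.0
```

>>> arm_command:
  steps:
    - {"translation":[0,0,0],"rotation":[0,0,0],"claw":30}
    - {"translation":[0,0,0],"rotation":[0,0,0],"claw":30}
    - {"translation":[0,0,0],"rotation":[0,0,0],"claw":30}
    - {"translation":[0,0,0],"rotation":[0,0,0],"claw":30}

```text
clock: 19.35
tool_pos: [0.5982, -0.2606, 0.0337]
orientation: [180.0, -0.0, -17.3]
force: [0.7, 0.3, 0.5]
opening: 0.0374
gripper_force: 30.0
```

>>> arm_command:
  steps:
    - {"translation":[0,0,-20],"rotation":[0,0,0],"claw":30}
    - {"translation":[0,0,-50],"rotation":[0,0,0],"claw":30}
    - {"translation":[0,0,-85],"rotation":[0,0,0],"claw":30}
    - {"translation":[0,0,-110],"rotation":[0,0,0],"claw":30}
    - {"translation":[0,0,-120],"rotation":[0,0,0],"claw":30}

```text
clock: 19.85
tool_pos: [0.5991, -0.2608, 0.1561]
orientation: [-180.0, -0.2, -17.3]
force: [0.2, 0.3, -3.0]
opening: 0.0373
gripper_force: 30.0
```

>>> arm_command:
  steps:
    - {"translation":[-12,-23,0],"rotation":[0,0,0],"claw":30}
    - {"translation":[-33,-62,0],"rotation":[0,0,0],"claw":30}
    - {"translation":[-54,-101,0],"rotation":[0,0,0],"claw":30}
    - {"translation":[-75,-140,0],"rotation":[0,0,0],"claw":30}
    - {"translation":[-97,-180,0],"rotation":[0,0,0],"claw":30}

```text
clock: 20.35
tool_pos: [0.5577, -0.0585, 0.1521]
orientation: [180.0, 0.1, -17.4]
force: [2.0, 0.7, -3.3]
opening: 0.0373
gripper_force: 30.0
```

>>> arm_command:
  steps:
    - {"translation":[-21,-40,0],"rotation":[0,0,0],"claw":30}
    - {"translation":[-42,-80,0],"rotation":[0,0,0],"claw":30}
    - {"translation":[-63,-120,0],"rotation":[0,0,0],"claw":30}
    - {"translation":[-84,-160,0],"rotation":[0,0,0],"claw":30}
    - {"translation":[-105,-200,0],"rotation":[0,0,0],"claw":30}

```text
clock: 20.85
tool_pos: [0.517, 0.1637, 0.1523]
orientation: [179.9, 0.1, -17.3]
force: [0.8, 0.7, -3.0]
opening: 0.0377
gripper_force: 30.0
```

>>> arm_command:
  steps:
    - {"translation":[-18,-28,0],"rotation":[0,0,0],"claw":30}
    - {"translation":[-28,-46,0],"rotation":[0,0,0],"claw":30}
    - {"translation":[-28,-46,0],"rotation":[0,0,0],"claw":30}
    - {"translation":[-28,-46,0],"rotation":[0,0,0],"claw":30}
    - {"translation":[-28,-46,0],"rotation":[0,0,0],"claw":30}

```text
clock: 21.35
tool_pos: [0.505, 0.2136, 0.1528]
orientation: [179.9, 0.1, -17.4]
force: [-0.1, -0.3, -3.8]
opening: 0.0377
gripper_force: 30.0
```

```bash
python3 -c "
from h import *
go((.505,.2145,.0437)); print(ctrl.get_obs()['tool_pos'])
im,d=ctrl.snapshot('wrist');cv2.imwrite('pics/w6.png',im[:,:,::-1])"
```

```text
trans [ -0.2  -1.  109.1] rot [ 0.01  0.01 -0.01]
[0.50502841 0.2136292  0.15277959]
```

View pics/w6.png

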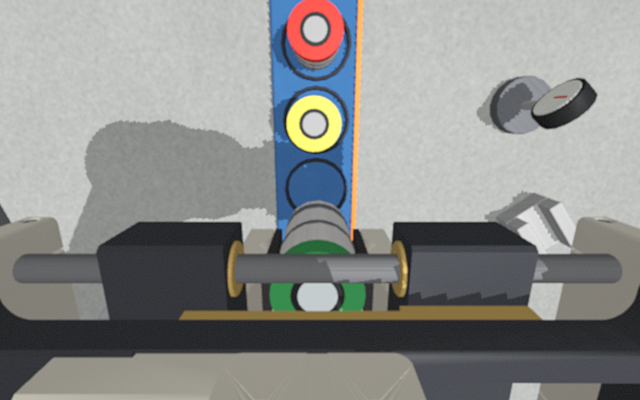

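Red and yellow are standing in their nests at (315,30) and (314,124), and nest 3 at (316,187) is lined up. Lowering green.

>>> arm_command:
  steps:
    - {"translation":[1,-1,30],"rotation":[0,0,0],"claw":30}
    - {"translation":[1,-1,65],"rotation":[0,0,0],"claw":30}
    - {"translation":[1,-1,90],"rotation":[0,0,0],"claw":30}
    - {"translation":[1,-1,102],"rotation":[0,0,0],"claw":30}
    - {"translation":[1,-1,107],"rotation":[0,0,0],"claw":30}

```text
clock: 21.9
tool_pos: [0.5065, 0.2142, 0.0455]
orientation: [179.9, 0.1, -17.4]
force: [-0.3, 0.5, -2.8]
opening: 0.0371
gripper_force: 30.0
```

>>> arm_command:
  steps:
    - {"translation":[0,0,0],"rotation":[0,0,0],"claw":30}
    - {"translation":[0,0,1],"rotation":[0,0,0],"claw":30}
    - {"translation":[0,0,2],"rotation":[0,0,0],"claw":30}
    - {"translation":[0,0,2.5],"rotation":[0,0,0],"claw":30}
    - {"translation":[0,0,2.5],"rotation":[0,0,0],"claw":30}

```text
clock: 22.4
tool_pos: [0.5068, 0.2154, 0.0445]
orientation: [-180.0, -0.0, -17.3]
force: [0.3, -0.1, -2.9]
opening: 0.0375
gripper_force: 30.0
```

>>> arm_command:
  steps:
    - {"translation":[0,0,0.5],"rotation":[0,0,0],"claw":30}
    - {"translation":[0,0,0.5],"rotation":[0,0,0],"claw":30}
    - {"translation":[0,0,0.5],"rotation":[0,0,0],"claw":30}

```text
clock: 22.7
tool_pos: [0.5067, 0.2153, 0.0436]
orientation: [-180.0, -0.0, -17.3]
force: [0.0, -0.2, -2.2]
opening: 0.0377
gripper_force: 30.0
```

>>> arm_command:
  steps:
    - {"translation":[0,0,0.5],"rotation":[0,0,0],"claw":30}
    - {"translation":[0,0,0.5],"rotation":[0,0,0],"claw":30}
    - {"translation":[0,0,0.5],"rotation":[0,0,0],"claw":30}

```text
clock: 23.0
tool_pos: [0.5068, 0.2153, 0.0436]
orientation: [-180.0, -0.0, -17.3]
force: [-2.7, -1.4, 5.8]
opening: 0.038
gripper_force: 30.0
```

>>> arm_command:
  steps:
    - {"translation":[0,0,0],"rotation":[0,0,0],"claw":45}
    - {"translation":[0,0,0],"rotation":[0,0,0],"claw":60}
    - {"translation":[0,0,0],"rotation":[0,0,0],"claw":87}
    - {"translation":[0,0,0],"rotation":[0,0,0],"claw":87}
    - {"translation":[0,0,0],"rotation":[0,0,0],"claw":87}

```text
clock: 23.5
tool_pos: [0.5067, 0.2152, 0.043]
orientation: [180.0, 0.0, -17.3]
force: [0.5, -0.1, 0.1]
opening: 0.0713
gripper_force: 0.0
```

>>> arm_command:
  steps:
    - {"translation":[0,0,-5],"rotation":[0,0,0],"claw":87}
    - {"translation":[0,0,-40],"rotation":[0,0,0],"claw":87}
    - {"translation":[0,0,-80],"rotation":[0,0,0],"claw":87}
    - {"translation":[0,0,-110],"rotation":[0,0,0],"claw":87}
    - {"translation":[0,0,-110],"rotation":[0,0,0],"claw":87}

```text
clock: 24.0
tool_pos: [0.5091, 0.2168, 0.1583]
orientation: [-179.6, -0.3, -17.3]
force: [0.1, 0.7, -1.0]
opening: 0.087
gripper_force: 0.0
```

>>> arm_command:
  steps:
    - {"translation":[11,45,0],"rotation":[0,0,0],"claw":87}
    - {"translation":[22,90,0],"rotation":[0,0,0],"claw":87}
    - {"translation":[33,135,0],"rotation":[0,0,0],"claw":87}
    - {"translation":[44,180,0],"rotation":[0,0,0],"claw":87}
    - {"translation":[55,225,0],"rotation":[0,0,0],"claw":87}

```text
clock: 24.5
tool_pos: [0.4916, -0.0176, 0.1531]
orientation: [-180.0, -0.0, -17.3]
force: [1.0, 0.1, -0.5]
opening: 0.0868
gripper_force: 0.0
```

>>> arm_command:
  steps:
    - {"translation":[11,45,0],"rotation":[0,0,0],"claw":87}
    - {"translation":[22,90,0],"rotation":[0,0,0],"claw":87}
    - {"translation":[33,135,0],"rotation":[0,0,0],"claw":87}
    - {"translation":[44,180,0],"rotation":[0,0,0],"claw":87}
    - {"translation":[50,204,0],"rotation":[0,0,0],"claw":87}

```text
clock: 25.0
tool_pos: [0.4784, -0.2284, 0.1528]
orientation: [180.0, 0.0, -17.4]
force: [-0.4, 1.0, -0.6]
opening: 0.087
gripper_force: 0.0
```

>>> arm_command:
  steps:
    - {"translation":[0,0,20],"rotation":[0,0,0],"claw":87}
    - {"translation":[0,0,35],"rotation":[0,0,0],"claw":87}
    - {"translation":[0,0,35],"rotation":[0,0,0],"claw":87}
    - {"translation":[0,0,35],"rotation":[0,0,0],"claw":87}
    - {"translation":[0,0,35],"rotation":[0,0,0],"claw":87}

```text
clock: 25.5
tool_pos: [0.4798, -0.2255, 0.1189]
orientation: [-180.0, -0.1, -17.3]
force: [0.1, -1.0, -0.4]
opening: 0.0867
gripper_force: 0.0
```

```bash
python3 -c "
from h import *
above('blue')"
```

```text
287 346 195 253 far rim (centre is 19 less in x) [20.2  0.6 30.9] mid [ 1.1  0.6 30.9] [ 0.4798 -0.2255  0.1189] [-1.800e+02 -7.000e-02 -1.728e+01]
```

Down 82, to a TCP height of about .0365.

>>> arm_command:
  steps:
    - {"translation":[1,0,30],"rotation":[0,0,0],"claw":87}
    - {"translation":[1,0,55],"rotation":[0,0,0],"claw":87}
    - {"translation":[1,0,72],"rotation":[0,0,0],"claw":87}
    - {"translation":[1,0,82],"rotation":[0,0,0],"claw":87}
    - {"translation":[1,0,82],"rotation":[0,0,0],"claw":87}

```text
clock: 26.05
tool_pos: [0.4798, -0.2256, 0.0354]
orientation: [180.0, 0.1, -17.3]
force: [0.5, -0.0, 0.3]
opening: 0.0872
gripper_force: 0.0
```

>>> arm_command:
  steps:
    - {"translation":[0,0,0],"rotation":[0,0,0],"claw":30}
    - {"translation":[0,0,0],"rotation":[0,0,0],"claw":30}
    - {"translation":[0,0,0],"rotation":[0,0,0],"claw":30}
    - {"translation":[0,0,0],"rotation":[0,0,0],"claw":30}
    - {"translation":[0,0,0],"rotation":[0,0,0],"claw":30}

```text
clock: 26.55
tool_pos: [0.4804, -0.2259, 0.0365]
orientation: [-180.0, -0.0, -17.3]
force: [0.6, -0.3, 0.2]
opening: 0.0524
gripper_force: 0.0
```

>>> arm_command:
  steps:
    - {"translation":[0,0,0],"rotation":[0,0,0],"claw":30}
    - {"translation":[0,0,0],"rotation":[0,0,0],"claw":30}
    - {"translation":[0,0,0],"rotation":[0,0,0],"claw":30}
    - {"translation":[0,0,0],"rotation":[0,0,0],"claw":30}

```text
clock: 26.95
tool_pos: [0.4802, -0.2259, 0.0361]
orientation: [180.0, -0.0, -17.3]
force: [-0.3, 0.3, 1.6]
opening: 0.0377
gripper_force: 30.0
```

>>> arm_command:
  steps:
    - {"translation":[0,0,-20],"rotation":[0,0,0],"claw":30}
    - {"translation":[0,0,-50],"rotation":[0,0,0],"claw":30}
    - {"translation":[0,0,-85],"rotation":[0,0,0],"claw":30}
    - {"translation":[0,0,-110],"rotation":[0,0,0],"claw":30}
    - {"translation":[0,0,-120],"rotation":[0,0,0],"claw":30}

```text
clock: 27.45
tool_pos: [0.4812, -0.2261, 0.1583]
orientation: [-180.0, -0.2, -17.3]
force: [0.3, 0.4, -2.7]
opening: 0.0377
gripper_force: 30.0
```

>>> arm_command:
  steps:
    - {"translation":[-10,-24,0],"rotation":[0,0,0],"claw":30}
    - {"translation":[-26,-65,0],"rotation":[0,0,0],"claw":30}
    - {"translation":[-42,-106,0],"rotation":[0,0,0],"claw":30}
    - {"translation":[-58,-147,0],"rotation":[0,0,0],"claw":30}
    - {"translation":[-74,-188,0],"rotation":[0,0,0],"claw":30}

```text
clock: 27.95
tool_pos: [0.4643, -0.023, 0.1549]
orientation: [180.0, 0.1, -17.4]
force: [1.9, 0.8, -2.4]
opening: 0.0377
gripper_force: 30.0
```

>>> arm_command:
  steps:
    - {"translation":[-16,-41,0],"rotation":[0,0,0],"claw":30}
    - {"translation":[-32,-82,0],"rotation":[0,0,0],"claw":30}
    - {"translation":[-48,-123,0],"rotation":[0,0,0],"claw":30}
    - {"translation":[-64,-164,0],"rotation":[0,0,0],"claw":30}
    - {"translation":[-80,-200,0],"rotation":[0,0,0],"claw":30}

```text
clock: 28.45
tool_pos: [0.4476, 0.1921, 0.1549]
orientation: [179.9, 0.1, -17.3]
force: [1.5, -0.4, -2.8]
opening: 0.0379
gripper_force: 30.0
```

>>> arm_command:
  steps:
    - {"translation":[-10,-25,0],"rotation":[0,0,0],"claw":30}
    - {"translation":[-17,-40,0],"rotation":[0,0,0],"claw":30}
    - {"translation":[-17,-40,0],"rotation":[0,0,0],"claw":30}
    - {"translation":[-17,-40,0],"rotation":[0,0,0],"claw":30}
    - {"translation":[-17,-40,0],"rotation":[0,0,0],"claw":30}

```text
clock: 28.95
tool_pos: [0.4441, 0.2325, 0.1556]
orientation: [179.9, 0.0, -17.4]
force: [-0.7, -0.4, -2.2]
opening: 0.038
gripper_force: 30.0
```

```bash
python3 -c "
from h import *
go((.4445,.2335,.0461)); print(ctrl.get_obs()['tool_pos'])
im,d=ctrl.snapshot('wrist');cv2.imwrite('pics/w7.png',im[:,:,::-1])"
```

```text
trans [  0.2  -1.2 109.5] rot [ 0.01  0.01 -0.01]
[0.44409404 0.23252123 0.15561076]
```

View pics/w7.png

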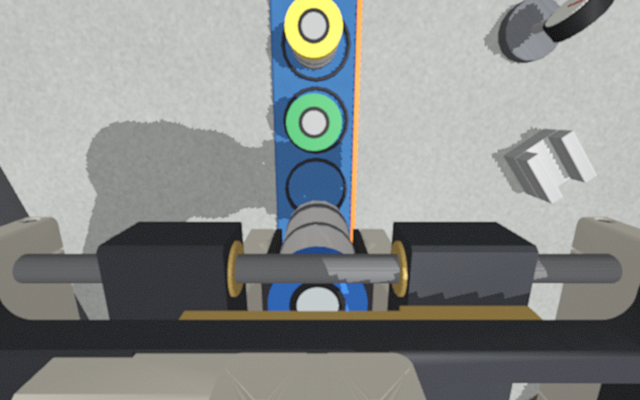

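Green stands in nest 3 at (314,122), and nest 4 at (316,187) is lined up. Lowering blue.

>>> arm_command:
  steps:
    - {"translation":[1,-1,30],"rotation":[0,0,0],"claw":30}
    - {"translation":[1,-1,65],"rotation":[0,0,0],"claw":30}
    - {"translation":[1,-1,90],"rotation":[0,0,0],"claw":30}
    - {"translation":[1,-1,102],"rotation":[0,0,0],"claw":30}
    - {"translation":[1,-1,107],"rotation":[0,0,0],"claw":30}

```text
clock: 29.5
tool_pos: [0.4455, 0.2333, 0.0482]
orientation: [179.9, 0.0, -17.4]
force: [0.2, 0.3, -1.3]
opening: 0.0376
gripper_force: 30.0
```

>>> arm_command:
  steps:
    - {"translation":[0,0,0],"rotation":[0,0,0],"claw":30}
    - {"translation":[0,0,1],"rotation":[0,0,0],"claw":30}
    - {"translation":[0,0,2],"rotation":[0,0,0],"claw":30}
    - {"translation":[0,0,2.5],"rotation":[0,0,0],"claw":30}
    - {"translation":[0,0,2.5],"rotation":[0,0,0],"claw":30}

```text
clock: 30.0
tool_pos: [0.4457, 0.2345, 0.047]
orientation: [-180.0, -0.0, -17.3]
force: [-0.1, 0.3, -1.6]
opening: 0.0376
gripper_force: 30.0
```

>>> arm_command:
  steps:
    - {"translation":[0,0,0.5],"rotation":[0,0,0],"claw":30}
    - {"translation":[0,0,0.5],"rotation":[0,0,0],"claw":30}
    - {"translation":[0,0,0.5],"rotation":[0,0,0],"claw":30}

```text
clock: 30.3
tool_pos: [0.4456, 0.2343, 0.0461]
orientation: [-180.0, -0.0, -17.3]
force: [0.6, 0.2, -0.7]
opening: 0.0375
gripper_force: 30.0
```

>>> arm_command:
  steps:
    - {"translation":[0,0,0.5],"rotation":[0,0,0],"claw":30}
    - {"translation":[0,0,0.5],"rotation":[0,0,0],"claw":30}
    - {"translation":[0,0,0.5],"rotation":[0,0,0],"claw":30}

```text
clock: 30.6
tool_pos: [0.4456, 0.2343, 0.0461]
orientation: [-180.0, -0.0, -17.3]
force: [-1.6, -0.1, 4.3]
opening: 0.0376
gripper_force: 30.0
```

>>> arm_command:
  steps:
    - {"translation":[0,0,0],"rotation":[0,0,0],"claw":45}
    - {"translation":[0,0,0],"rotation":[0,0,0],"claw":60}
    - {"translation":[0,0,0],"rotation":[0,0,0],"claw":87}
    - {"translation":[0,0,0],"rotation":[0,0,0],"claw":87}
    - {"translation":[0,0,0],"rotation":[0,0,0],"claw":87}

```text
clock: 31.1
tool_pos: [0.4456, 0.2343, 0.0455]
orientation: [180.0, 0.0, -17.3]
force: [0.8, 0.0, -0.8]
opening: 0.0712
gripper_force: 0.0
```

>>> arm_command:
  steps:
    - {"translation":[0,0,-5],"rotation":[0,0,0],"claw":87}
    - {"translation":[0,0,-40],"rotation":[0,0,0],"claw":87}
    - {"translation":[0,0,-80],"rotation":[0,0,0],"claw":87}
    - {"translation":[0,0,-120],"rotation":[0,0,0],"claw":87}
    - {"translation":[0,0,-120],"rotation":[0,0,0],"claw":87}

```text
clock: 31.6
tool_pos: [0.4482, 0.2364, 0.1717]
orientation: [-179.5, -0.3, -17.3]
force: [-0.6, 0.4, -0.4]
opening: 0.0872
gripper_force: 0.0
```

>>> arm_command:
  steps:
    - {"translation":[16,45,0],"rotation":[0,0,0],"claw":87}
    - {"translation":[32,90,0],"rotation":[0,0,0],"claw":87}
    - {"translation":[48,135,0],"rotation":[0,0,0],"claw":87}
    - {"translation":[64,180,0],"rotation":[0,0,0],"claw":87}
    - {"translation":[80,225,0],"rotation":[0,0,0],"claw":87}

```text
clock: 32.1
tool_pos: [0.4546, -0.006, 0.166]
orientation: [-180.0, -0.0, -17.3]
force: [1.0, -0.1, -0.4]
opening: 0.087
gripper_force: 0.0
```

>>> arm_command:
  steps:
    - {"translation":[16,45,0],"rotation":[0,0,0],"claw":87}
    - {"translation":[32,90,0],"rotation":[0,0,0],"claw":87}
    - {"translation":[48,135,0],"rotation":[0,0,0],"claw":87}
    - {"translation":[64,180,0],"rotation":[0,0,0],"claw":87}
    - {"translation":[70,200,0],"rotation":[0,0,0],"claw":87}

```text
clock: 32.6
tool_pos: [0.4619, -0.2193, 0.1656]
orientation: [180.0, 0.0, -17.4]
force: [-0.3, 0.4, -0.3]
opening: 0.0871
gripper_force: 0.0
```

Run:
```python
from h import *
im,d=ctrl.snapshot("top");P=cloud("top",d);cv2.imwrite("pics/top1.png",im[:,:,::-1])
for c in H:
    m=mask(im,c)&(P[:,:,2]>H[c]+.002);m[:130]=0;m[:,:170]=0;m[:,260:]=0;m[290:]=0
    pts=np.argwhere(m)[:,::-1].astype(np.float32);(u,v),r=cv2.minEnclosingCircle(pts)
    print(c,m.sum(),r,ray("top",(u,v),H[c]+.01)[0].round(4),np.median(P[m],0).round(4),"expect z",H[c]+.01)
```

```text
red 191 51.7929573059082 [0.5281 0.1817 0.074 ] [0.6212 0.1785 0.0744] expect z 0.074
yellow 205 9.513249397277832 [0.5637 0.1982 0.082 ] [0.5625 0.1971 0.0826] expect z 0.08199999999999999
green 197 9.353137969970703 [0.5046 0.2168 0.09  ] [0.5034 0.2163 0.0902] expect z 0.09
blue 228 71.12147521972656 [0.5152 0.1852 0.098 ] [0.4405 0.2343 0.0983] expect z 0.09799999999999999
```

View pics/top1.png

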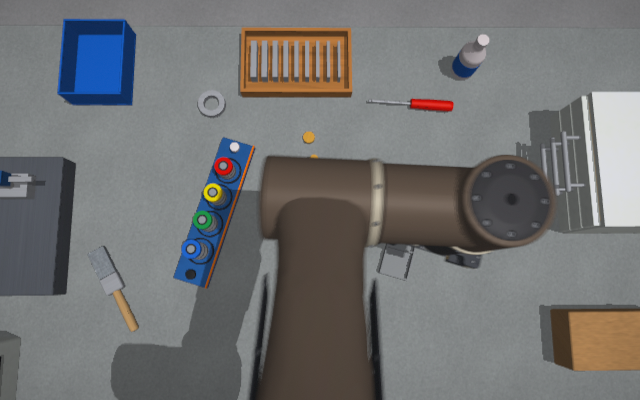

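All four lenses are in order from the white post to the black: red (223,167), yellow (213,193), green (203,221) and blue (194,250). Their tops are within 1 mm of the heights expected when standing flat. The later wrist views showed the indicator upright and not touched. Handing in.

```bash
python3 -c "
from plant import ctrl
print(ctrl.close_job())"
```

```text
the job is handed in; nothing more can be done
None
```

All four lenses are in the blue rack in order of length, red by the white post through to blue by the black post, upright and set down gently in about 33 s; the indicator was left where it stood, and the job is handed in.

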